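# Unbolt the battery locker and stow a battery

### The job

Stow the black battery block in the grey bench locker. Clear the pine offcut off the locker's deck into the wooden crate, lift the bolt's handle out of its notch, draw the bolt fully back and lay the handle down in the rear notch, and only then slide the hatch fully open. Set the battery down upright inside the locker without dropping it, keep it upright on the way, leave the hatch open, and do not disturb the can or the tape roll.

Things in the scene. Friction and masses are not known exactly. Their poses are not given: they have to be found in the camera images.
- locker: Fixed grey steel bench locker, 250 (its x) x 300 (its y) x 110 mm high. Origin: centre of its underside on the bench; z up. Its -y half is a plain flat deck at z 110 mm; its +y half is an open well covered by the hatch. Two rails 10 mm wide and 12 mm high run along y on the deck at x = -103 and +103 mm. A steel keeper (40 mm wide in y, 14 mm in x, up to 56 mm above the deck) stands at x +116, y +25 mm.
- well_floor (a point): Centre of the well's inner floor, 8 mm above the bench, at (0, 75, 8) mm in the locker's frame, with the locker's axes. The well is 170 mm (x) by 125 mm (y) inside, 102 mm deep to the deck. Covered by the closed hatch.
- hatch (a joint): Sliding hatch, an aluminium plate 190 (x) x 140 (y) x 8 mm whose top is 9 mm above the deck. Metres: 0 closed over the well, 0.135 fully open (slides to the locker's -y over the deck; whatever lies on the deck would be pushed). About 3 N of friction; stays where left. While the bolt is in the keeper it moves at most 4 mm.
- hatch_pull (a point): Middle of the hatch's pull, a dark steel bar 12 mm thick and 70 mm long lying along the locker's x, 35 mm above the hatch plate, on two end posts. Moves with the hatch; at (40, 125, 154) mm in the locker's frame when closed. Site axes are the locker's.
- bolt (a joint): Travel of the steel barrel bolt (rod 16 mm, mounted on the hatch, along the locker's x, axis 28 mm above the hatch plate). Metres: 0 shot into the keeper, up to 0.05 drawn fully back (towards the locker's -x, the robot's side). 2 N of friction. The front notch holds the handle at 0 to 0.004, the rear notch at 0.044 to 0.05; between them a tooth 29 mm long blocks the handle unless it is raised.
- handle (a joint): Angle of the bolt's handle about the bolt's axis. Radians: 0 lying level towards the locker's +y, down in a notch; 1.57 straight up (stop at 1.6). It must be raised past about 1.0 to clear the notch tooth. It falls back down under its own weight when let go below about 1.1; higher up it may stay.
- handle_knob (a point): Centre of the steel ball knob (20 mm diameter) at the end of the handle (10 mm round stem), 50 mm from the bolt's axis, so it moves on a 50 mm arc about that axis; level with the axis when the handle is down, at (30, 75, 147) mm in the locker's frame when locked. The bolt's axis then runs at y 25 mm, z 147 mm. The free space below the lying knob's centre is 28 mm; the notch teeth reach 12 mm above the axis and up to 20 mm from it.
- offcut_mid (a point): Centre of a loose pine batten offcut, 140 (its x) x 40 x 40 mm, 0.12 kg, lying on the locker's deck in the hatch's way.
- crate: Fixed open wooden crate, 150 (its x) x 210 (its y) x 60 mm high, walls and floor 8 mm. Origin: centre of its underside on the bench.
- battery_mid (a point): Centre (half-way up) of the loose black battery block, 80 (its x) x 52 (its y) x 95 mm tall, 0.4 to 0.8 kg, standing upright on the bench; two tiny tabs rise 6 mm from its grey top, on the long midline. It fits the well upright with its top 7 mm below the deck.
- can_mid (a point): Centre of a loose aluminium can, 60 mm diameter, 120 mm tall, standing on the bench; a bystander.
- tape_mid (a point): Centre of a loose grey tape roll lying flat, 90 mm outside diameter, 48 mm high; a bystander.

How it is judged:
By the outcome, as a careful person would: the job done as asked, in the order asked, and still so for the second after the job is handed in, with the robot touching nothing.
It also fails if it takes over 72 s, if anything falls off the work surface, if the arm or the gripper's body presses on something with over 40 N, if the wrist force passes 120 N, or if a joint passes its speed limit or range.

### The arm

A 7-joint arm with a two-finger parallel gripper is mounted at the origin on the work surface. World frame = base frame: x ahead of the robot, y to its left, z up, the work surface at z = 0. Lengths are in m, angles in rad, forces in N, time in s.
With the tool pointing down it reaches from about 0.425 to 0.875 m from the base axis. Payload 4.7 kg.
Tool frame: the origin (TCP) lies at the very end of the fingers, on their centre line; the grasp point (between the pads) lies 19 mm behind it; x points along the fingers, y is the direction in which the jaws open and shut, and the axes are right-handed (so a half turn about x gives the same grasp; the last joint's range is limited). The gripper opens to 87 mm and grips with 3 to 60 N. Pads are 19 mm wide; open, the fingers measure 117 mm over their backs; the gripper's body (75 mm by 190 mm) begins 51 mm behind the grasp point.
Start: joints at [-1.258, 0.321, -0.07, 1.45, 0.023, 1.371, -0.057], TCP at [0.191, 0.621, 0.223] pointing down, gripper open.
Joint ranges: [-2.86, 2.86], [-0.3, 2.09], [-1.38, 1.24], [0.06, 2.45], [-1.56, 4.7], [0.09, 2.05], [-2.69, 2.69]. Speed limits (rad/s): [2.57, 2.57, 3.14, 3.14, 3.14, 3.14, 3.14].

### API

Orientations are given as a rotation vector (axis times angle).
In Python, from bench import ctrl gives the robot as it stands.
- The arm moves only by the tool step_arm, never from a script. Its argument "increments" is one flat list of numbers, 6 for each row, row after row: the shift along the tool's x, y, z in cm, then the turn, a rotation vector about the tool's x, y, z in rad. In form: [tx, ty, tz, ax, ay, az, tx, ty, tz, ax, ay, az, ...]. A call has 1 to 12 rows; each row shifts and turns the commanded pose from where the row before left it, along the tool's axes as they then stand; what a row does not reach is not made up. A row lasts 1/8 s, in which the tool goes at most 62.5 mm and 10.7 degrees, less where a joint would pass 70% of its speed; a pose out of reach is approached as far as the arm can. A call with a gripper value outside its range is refused whole. "fingers" is the opening in per cent of the stroke, from 0 (shut) to 100 (fully open), set as the call begins (left out, the last holds). The fingers move at their own pace and stop on an object; "force" is the grip in N (left out, the last holds). Time passes only in rows, so rows that do not move let the fingers close. It gives the time, the measured TCP pose, the force and the opening at its end, in the units of the state.
- ctrl.get_state(): the state, without advancing time (a new reading comes with each control period).
- ctrl.get_image(name): name is "scene" or "top" or "wrist"; returns the picture (480x640x3 uint8, red, green, blue); there is no depth.
- ctrl.camera_params(name): a dict with "vertical_fov" (degrees; the focal length in pixels is half the picture's height over the tangent of half this angle, whatever the lens; pixels are square), "cx", "cy" (the principal point, pixels), "R" (3x3) and "t" (3): a world point X has camera coordinates R X + t. Camera axes: x right, y down, z forward; pixel columns grow to the right and rows downward; lengths in m; the calibration is good to about 2 mm. A picture is of the moment at which its call begins: read the wrist's pose just before it. camera_params takes no time and is no camera call; for the wrist camera it gives the pose at the moment of the call.
- ctrl.close_job(): hands the job in, once; it reports no verdict.
Trained networks look in the newest picture that a camera, given by its name, has taken for a name from the list of things; names that differ only in an ending like _2 or _b are one class to them, and where a whole thing is asked for, a point or a joint stands for the part that bears it (a point fixed in the world has none). Each returns a list of dicts, best first, with "score" (0 to 1); they miss things now and then, are a little off and sometimes report something else, mostly with a low value. They report only what shows in the picture. A call takes as long as a camera call.
- ctrl.search_frame(camera, name): "xyz" ([x, y, z] in m, in the coordinates of the camera as it stood for that picture, good to about 4 mm: the middle of the surface that is visible of it).
- ctrl.silhouettes(camera, name): "pixels" (480x640 bool, what is visible of it).
- ctrl.spot_point(camera, name): "xyz" ([x, y, z] in m, in the coordinates of the camera as it stood for that picture, good to about 4 mm: a listed point, or the origin of a listed thing).
The state is a dict: "time": time; "joint_positions": joint angles; "qd": joint speeds; "joint_torque": joint torques, N m; "position": TCP position; "tool_rot": TCP orientation; "ft_force": force on the tool from outside, world axes, zero at the start; "torque": the same for the moment, N m; "grip_width": opening from 0.0 (shut) to 1.0 (fully open).
Only numpy, scipy, OpenCV 4.12 (cv2) and the standard library are available. Lean on these libraries where they do the work, as an engineer would, in place of code of your own. Each camera call takes 0.05 s, during which the arm holds its last target.

## Working session

There is one attempt and no reset: what is moved stays moved. The work goes in short steps, Python scripts to look and compute and a tool call to move; the robot and the scene stay as the last step left them, time stands still between calls to the robot, and variables do not carry over. Pictures are saved under pics/ and viewed, and the job is handed in when it is done.

Besides the shell and the picture viewer there is one more tool, called after "Request:" as name(argument=value, ...), one argument or row to a line, values as JSON. step_arm: Moves the arm, as the interface text tells. Its arguments: {"type":"object","properties":{"increments":{"type":"array","items":{"type":"number"}},"fingers":{"type":"number"},"force":{"type":"number"}},"required":["increments"]}

```bash
ls; mkdir -p pics; cat > h.py <<'E'
import numpy as np, cv2
from bench import ctrl
from scipy.spatial.transform import Rotation as Ro
def snap(c,f):
    im=ctrl.get_image(c); cv2.imwrite('pics/'+f,cv2.cvtColor(im,cv2.COLOR_RGB2BGR)); return im
def cam(c):
    p=ctrl.camera_params(c); f=240/np.tan(np.radians(p['vertical_fov'])/2); return p,f
def w(c,xyz,p=None):
    p=p or ctrl.camera_params(c); return np.array(p['R']).T@(np.array(xyz)-np.array(p['t']))
def proj(c,X):
    p,f=cam(c); q=np.array(p['R'])@np.array(X)+np.array(p['t']); return p['cx']+f*q[0]/q[2],p['cy']+f*q[1]/q[2]
def ray(c,u,v,z):
    p,f=cam(c); R=np.array(p['R']); o=-R.T@np.array(p['t']); d=R.T@np.array([(u-p['cx'])/f,(v-p['cy'])/f,1]); return o+d*(z-o[2])/d[2]
E
python3 - <<'E'
from h import *
np.set_printoptions(precision=4,suppress=True)
s=ctrl.get_state();print(s)
for c in ['scene','top']:
    snap(c,c+'0.png')
    for n in ['well_floor','locker','hatch_pull','handle_knob','offcut_mid','crate','battery_mid','can_mid','tape_mid']:
        r=ctrl.spot_point(c,n)
        print(c,n,[(w(c,a['xyz']),round(a['score'],2)) for a in r[:2]])
print(ctrl.get_state()['time'])
E
```

```text
pics
{'time': 0.0, 'joint_positions': array([-1.2579,  0.3218, -0.0701,  1.4516,  0.0226,  1.3708, -0.0569]), 'qd': array([-0.0013, -0.002 , -0.0006, -0.0002,  0.0014, -0.001 ,  0.0009]), 'joint_torque': array([ -0.0002, -49.1287,  -0.4039, -31.2529,  -0.0638,   0.044 ,
         0.0002]), 'position': array([0.1912, 0.6207, 0.2215]), 'tool_rot': array([ 0.2331,  1.5582, -0.236 ]), 'ft_force': array([ 0.2103, -0.8425,  0.2187]), 'torque': array([ 0.0405, -0.0448,  0.0549]), 'grip_width': 0.999180916668843}
scene well_floor [(array([ 0.5227, -0.3631, -0.0039]), 0.29)]
scene locker [(array([ 0.5936, -0.028 ,  0.0002]), 0.74)]
scene hatch_pull [(array([0.6358, 0.1001, 0.1562]), 0.87)]
scene handle_knob [(array([0.6235, 0.0474, 0.1473]), 0.64)]
scene offcut_mid [(array([ 0.5988, -0.1042,  0.1299]), 0.89)]
scene crate [(array([ 0.5208, -0.366 , -0.0041]), 0.91)]
scene battery_mid [(array([0.3906, 0.3358, 0.0474]), 0.89), (array([ 0.5225, -0.3656, -0.0022]), 0.62)]
scene can_mid [(array([0.5509, 0.3291, 0.0599]), 0.93)]
scene tape_mid [(array([0.4908, 0.4537, 0.0257]), 0.61)]
top well_floor []
top locker [(array([ 0.5927, -0.0282, -0.0001]), 0.91)]
top hatch_pull [(array([0.6364, 0.0968, 0.1524]), 0.69)]
top handle_knob [(array([0.6266, 0.045 , 0.1445]), 0.61)]
top offcut_mid [(array([ 0.5981, -0.1103,  0.1309]), 0.94)]
top crate [(array([ 0.515 , -0.3701,  0.001 ]), 0.84)]
top battery_mid [(array([0.3856, 0.3304, 0.0496]), 0.57)]
top can_mid [(array([0.5532, 0.3237, 0.0578]), 0.72)]
top tape_mid [(array([0.488 , 0.4526, 0.0235]), 0.71), (array([ 0.5906, -0.03  ,  0.0027]), 0.41)]
1.0
```

View pics/scene0.png

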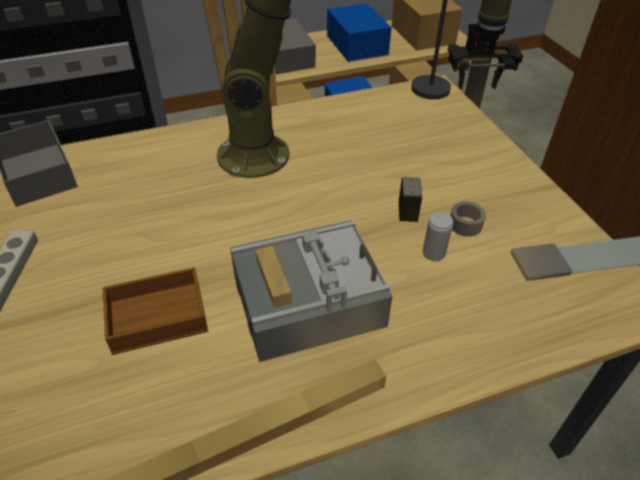

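View pics/top0.png

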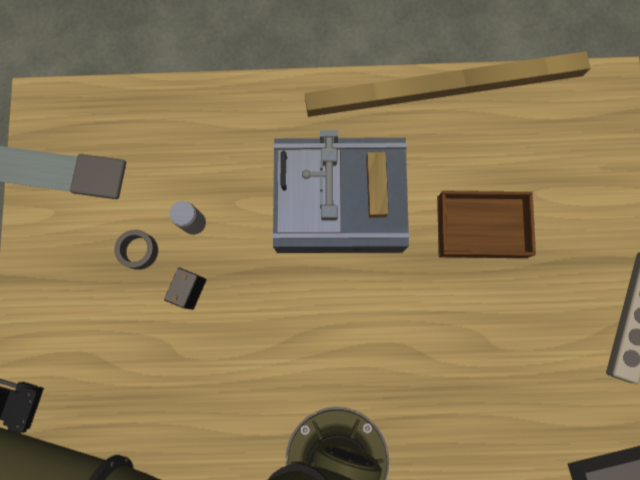

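```bash
cat > fit.py <<'E'
from h import *
from scipy.optimize import minimize
np.set_printoptions(precision=4,suppress=True)
def box(a,b,z0,z1,cx=0,cy=0): return [[cx+i*a/2,cy+j*b/2,z] for i in(-1,1) for j in(-1,1) for z in(z0,z1)]
def masks(name,cams):
    o={}
    for c in cams:
        ctrl.get_image(c); r=ctrl.silhouettes(c,name)
        if not r: continue
        m=r[0]['pixels'].astype(np.uint8); n,l,st,_=cv2.connectedComponentsWithStats(m); 
        m=(l==1+np.argmax(st[1:,4])).astype(np.uint8)
        h=cv2.convexHull(np.argwhere(m)[:,::-1].astype(np.int32)); H=np.zeros_like(m); cv2.fillPoly(H,[h],1); o[c]=H
        print(c,round(r[0]['score'],2),m.sum(),st[1:,4])
    return o
def fit(name,pts,x0,cams=('scene','top'),z=0):
    pts=np.array(pts); ms=masks(name,cams); P={c:cam(c) for c in ms}
    S=8
    def cost(v):
        c_,s_=np.cos(v[2]),np.sin(v[2]); X=np.c_[v[0]+c_*pts[:,0]-s_*pts[:,1],v[1]+s_*pts[:,0]+c_*pts[:,1],pts[:,2]+z]
        t=0
        for c in ms:
            p,f=P[c]; q=X@np.array(p['R']).T+np.array(p['t']); uv=np.c_[p['cx']+f*q[:,0]/q[:,2],p['cy']+f*q[:,1]/q[:,2]]
            h=cv2.convexHull(uv.astype(np.float32))
            m=np.zeros((480*2,640*2),np.uint8); cv2.fillPoly(m,[np.int32(np.round((h*2+.5)*256))],255,cv2.LINE_AA,8)
            m=cv2.resize(m,(640,480),interpolation=cv2.INTER_AREA)/255.
            t+=1-(np.minimum(m,ms[c]).sum()/np.maximum(m,ms[c]).sum())
        return t/len(ms)
    best=None
    for dy in (-.3,0,.3):
        r=minimize(cost,[x0[0],x0[1],x0[2]+dy],method='Nelder-Mead',options=dict(initial_simplex=np.array([[0,0,0],[.01,0,0],[0,.01,0],[0,0,.15]])+[x0[0],x0[1],x0[2]+dy],xatol=1e-4,fatol=1e-5))
        if best is None or r.fun<best.fun: best=r
    print(name,best.x,best.fun); return best.x
E
python3 - <<'E'
from fit import *
fit('locker',box(.25,.30,0,.11)+box(.216,.3,.11,.122)+box(.014,.04,.11,.166,.116,.025),[.593,-.028,0])
fit('battery_mid',box(.08,.052,0,.095),[.388,.333,-.3])
fit('battery_mid',box(.08,.052,0,.095),[.388,.333,1.3])
fit('offcut_mid',box(.14,.04,.11,.15),[.598,-.107,0])
fit('crate',box(.15,.21,0,.06),[.518,-.368,0])
fit('can_mid',[[.03*np.cos(a),.03*np.sin(a),z] for a in np.arange(0,6.28,.2) for z in(0,.12)],[.552,.326,0])
for n in ['top','scene']:
  im=snap(n,n+'z.png'); 
im=cv2.imread('pics/topz.png'); cv2.imwrite('pics/crop1.png',cv2.resize(im[120:320,100:500],(800,400),interpolation=cv2.INTER_CUBIC))
im=cv2.imread('pics/scenez.png'); cv2.imwrite('pics/crop2.png',cv2.resize(im[160:370,220:500],(800,600),interpolation=cv2.INTER_CUBIC))
print(ctrl.get_state()['time'])
E
```

```text
scene 0.67 14538 [14538]
top 0.71 14234 [14234]
locker [ 0.5933 -0.027  -0.0324] 0.01503179577466085
scene 0.61 988 [988]
top 0.9 1139 [1139]
battery_mid [ 0.3912  0.3325 -0.3955] 0.08353138266937282
scene 0.87 1013 [1013]
top 0.67 1130 [1130]
battery_mid [0.3914 0.3334 2.742 ] 0.08146168591778408
scene 0.73 1304 [1304]
offcut_mid [ 0.5996 -0.1064 -0.0066] 0.036540824398700544
scene 0.58 350 [350   8   7]
top 0.87 6402 [6402]
crate [ 0.5212 -0.3673 -0.0365] 0.5085890695864927
scene 0.82 1116 [1116]
top 0.78 871 [871]
can_mid [0.5548 0.3267 0.3576] 0.08364390404406047
2.3
```

View pics/crop1.png

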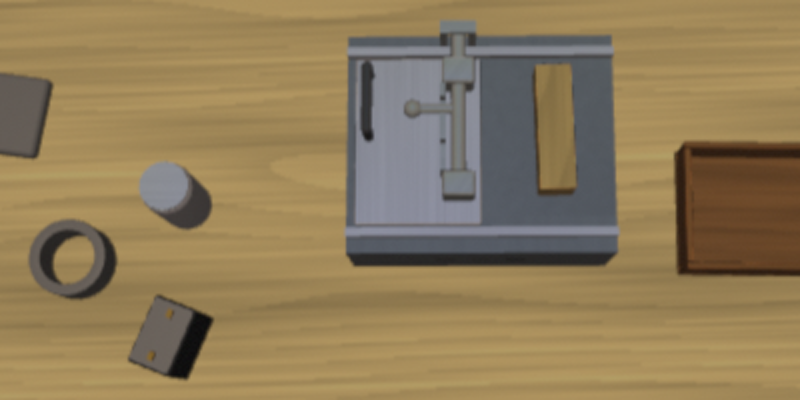

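View pics/crop2.png

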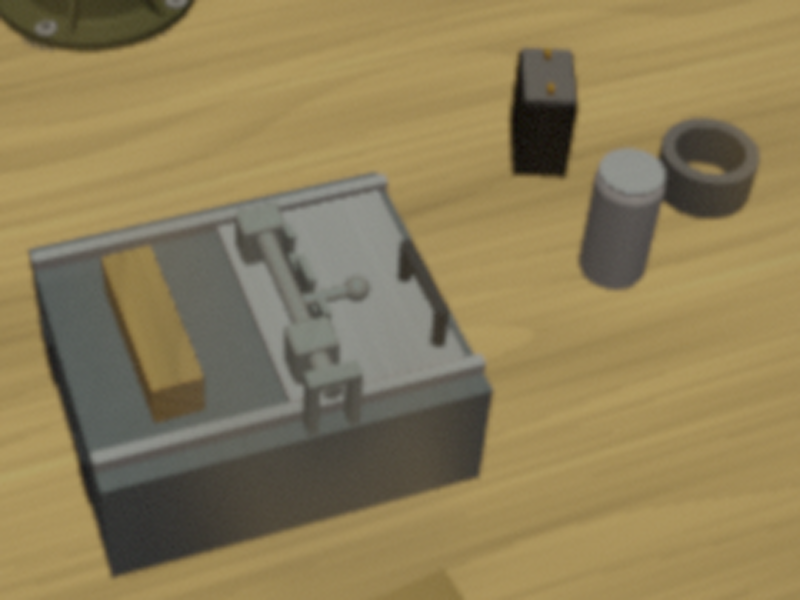

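```bash
python3 - <<'E'
from fit import *
R=lambda x,y,z: print((x,y),ray('top',100+x/2,120+y/2,z)[:2])
for p in [(348,42,.122),(611,42,.122),(348,230,.122),(617,230,.122),(480,58,.119),(481,224,.119),(366,65,.158),(368,137,.158),(412,107,.157),(458,22,.166),
 (535,65,.15),(572,64,.15),(577,192,.15),(539,193,.15),(160,296,.095),(211,318,.095),(186,378,.095),(130,360,.095),(170,313,.1),(150,355,.1)]: R(*p)
p=ctrl.camera_params('top');print(p)
print(ctrl.camera_params('wrist'))
print(ctrl.get_state()['joint_positions'])
snap('wrist','w0.png')
ctrl.get_image('top')
m=ctrl.silhouettes('top','offcut_mid');print([ (a['score'],a['pixels'].sum()) for a in m])
fit('crate',box(.15,.21,0,.06),[.518,-.368,0],cams=('top',))
fit('battery_mid',box(.08,.052,0,.095),[.388,.333,-.3],cams=('top',))
fit('battery_mid',box(.08,.052,0,.095),[.388,.333,-.3],cams=('scene',))
E
```

```text
(348, 42) [0.7096 0.117 ]
(611, 42) [ 0.6994 -0.1789]
(348, 230) [0.4945 0.1205]
(617, 230) [ 0.4851 -0.1732]
(480, 58) [ 0.6867 -0.0312]
(481, 224) [ 0.497  -0.0253]
(366, 65) [0.6701 0.0948]
(368, 137) [0.5892 0.0941]
(412, 107) [0.6213 0.0459]
(458, 22) [ 0.7128 -0.007 ]
(535, 65) [ 0.6664 -0.0899]
(572, 64) [ 0.6661 -0.1304]
(577, 192) [ 0.5231 -0.1284]
(539, 193) [ 0.5233 -0.0877]
(160, 296) [0.4315 0.3329]
(211, 318) [0.4053 0.276 ]
(186, 378) [0.3404 0.3031]
(130, 360) [0.3619 0.365 ]
(170, 313) [0.4118 0.3203]
(150, 355) [0.3663 0.3417]
{'vertical_fov': 46.28224981814859, 'cx': 317.36853741866923, 'cy': 230.9144063295689, 'R': array([[-0.0297, -0.9995, -0.014 ],
       [-0.984 ,  0.0316, -0.1751],
       [ 0.1755,  0.0086, -0.9844]]), 't': array([0.0418, 0.5131, 1.2616])}
{'vertical_fov': 61.19539808407741, 'cx': 322.057855229188, 'cy': 234.37820283465715, 'R': array([[ 0.2942,  0.9558,  0.0009],
       [ 0.9168, -0.2824,  0.2823],
       [ 0.2701, -0.0823, -0.9593]]), 't': array([-0.6505, -0.0345,  0.3906])}
[-1.2579  0.321  -0.0701  1.4505  0.0226  1.3708 -0.0569]
[(0.84, np.int64(1280))]
top 0.8 6436 [6436]
crate [ 0.5209 -0.3673 -0.0386] 0.016526916066221142
top 0.69 1186 [1186]
battery_mid [ 0.3896  0.331  -0.4073] 0.04262833854163428
scene 0.96 897 [897]
battery_mid [ 0.3869  0.3354 -0.4352] 0.11355319638058836
```

```bash
python3 - <<'E'
import cv2
im=cv2.imread('pics/topz.png'); cv2.imwrite('pics/crop3.png',cv2.resize(im[255:320,150:220],(770,715)[:2],interpolation=cv2.INTER_NEAREST)[:600])
E
cat > pl.py <<'E'
from h import *
import sys
np.set_printoptions(precision=3,suppress=True)
L=np.array([.5933,-.0272]); LY=-.033
def loc(x,y,z): # locker mm -> world
    c,s=np.cos(LY),np.sin(LY); return np.array([L[0]+(c*x-s*y)/1e3,L[1]+(s*x+c*y)/1e3,z/1e3])
def plan(T,yaw=None):
    """T target TCP world; yaw = wanted world heading of tool y"""
    s=ctrl.get_state(); R=Ro.from_rotvec(s['tool_rot']).as_matrix(); p=s['position']
    y=np.arctan2(R[1,1],R[0,1])
    print('t',round(s['time'],2),'pos',p,'jawyaw',round(y,3),'xaxis',R[:,0],'q',s['joint_positions'],'F',s['ft_force'],'g',round(s['grip_width'],3))
    if T is None: return
    if yaw is None: yaw=y
    d=(yaw-y+np.pi/2)%np.pi-np.pi/2
    # ideal down frame with final yaw
    Y=y+d; Rt=np.c_[[0,0,-1],[np.cos(Y),np.sin(Y),0],np.cross([0,0,-1],[np.cos(Y),np.sin(Y),0])]
    print('rotvec tool (to exactly down+yaw)',Ro.from_matrix(R.T@Rt).as_rotvec(),' alt rot ax', -d-np.sign(-d)*np.pi)
    print('move in FINAL tool axes cm',Rt.T@(np.array(T)-p)*100,' in CURRENT axes',R.T@(np.array(T)-p)*100)
E
python3 - <<'E'
from pl import *
plan([.597,-.108,.25],np.pi/2-.012)
print(loc(0,75,0),loc(30,75,147))
E
```

```text
t 2.75 pos [0.191 0.621 0.223] jawyaw 1.272 xaxis [ 0.  0. -1.] q [-1.258  0.321 -0.07   1.45   0.023  1.371 -0.057] F [-0.416  0.433 -0.812] g 0.997
rotvec tool (to exactly down+yaw) [-0.287  0.    -0.   ]  alt rot ax 2.85482948251191
move in FINAL tool axes cm [ -2.74  -72.429  41.437]  in CURRENT axes [ -2.743 -57.751  60.231]
[0.596 0.048 0.   ] [0.626 0.047 0.147]
```

View pics/w0.png

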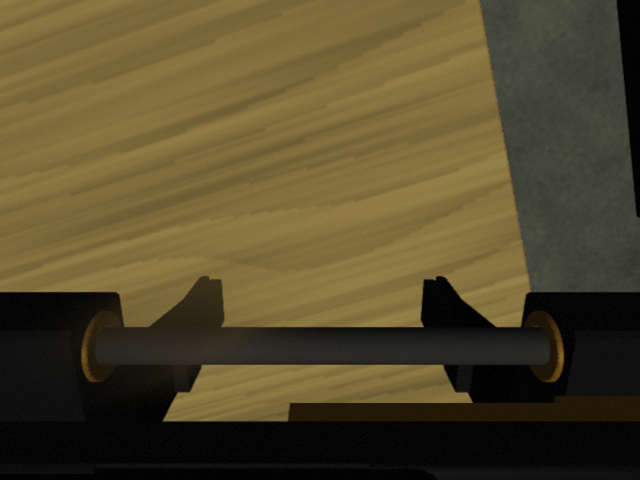

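Request:
step_arm(
  increments=[-1.4,0,0,-0.144,0,0,-1.4,0,0,-0.143,0,0,0,-4.5,2.6,0,0,0,0,-4.5,2.6,0,0,0,0,-4.5,2.6,0,0,0,0,-4.5,2.6,0,0,0,0,-4.5,2.6,0,0,0,0,-4.5,2.6,0,0,0,0,-4.5,2.6,0,0,0,0,-4.5,2.6,0,0,0,0,-4.5,2.6,0,0,0,0,-4.5,2.6,0,0,0],
  fingers=85,
)

```text
time: 4.25
position: [0.4468, 0.1666, 0.2509]
tool_rot: [0.01, 1.57, -0.009]
ft_force: [1.6, 1.1, 0.4]
grip_width: 0.847
```

Request:
step_arm(
  increments=[0,-4.5,2.6,0,0,0,0,-4.5,2.6,0,0,0,0,-4.5,2.6,0,0,0,0,-4.5,2.6,0,0,0,0,-4.5,2.6,0,0,0,0,-4.5,2.6,0,0,0,0,0,0,0,0,0,0,0,0,0,0,0],
)

```text
time: 5.25
position: [0.5987, -0.103, 0.2503]
tool_rot: [0.01, 1.571, -0.009]
ft_force: [0.1, 0.0, -0.0]
grip_width: 0.851
```

```bash
python3 - <<'E'
from pl import *
snap('wrist','w1.png')
plan([.597,-.108,.25],np.pi/2-.012)
for n in ['offcut_mid','handle_knob','hatch_pull','locker']:
    print(n,[(w('wrist',a['xyz']),a['score']) for a in ctrl.spot_point('wrist',n)])
E
```

```text
t 5.3 pos [ 0.599 -0.102  0.25 ] jawyaw 1.561 xaxis [-0.     0.001 -1.   ] q [-0.388  0.242  0.618  1.542 -0.142  1.403  1.8  ] F [-0.04   0.521  0.659] g 0.851
rotvec tool (to exactly down+yaw) [ 0.002 -0.    -0.001]  alt rot ax -3.1397349411092175
move in FINAL tool axes cm [ 0.043 -0.59  -0.164]  in CURRENT axes [ 0.043 -0.59  -0.165]
offcut_mid [(array([ 0.603, -0.103,  0.132]), 0.64), (array([ 0.598, -0.024,  0.001]), 0.61)]
handle_knob [(array([0.625, 0.049, 0.15 ]), 0.83), (array([ 0.596, -0.023, -0.001]), 0.69)]
hatch_pull [(array([0.641, 0.101, 0.156]), 0.95), (array([ 0.522, -0.364,  0.001]), 0.44)]
locker [(array([ 0.597, -0.025,  0.001]), 0.6)]
```

View pics/w1.png

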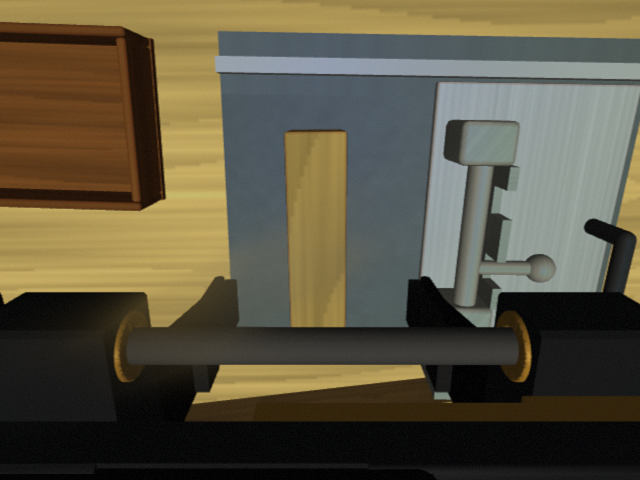

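```bash
python3 - <<'E'
from pl import *
for u,v,z in [(286,131,.15),(346,131,.15),(290,325,.15),(345,325,.15),(541,268,.150),(437,83,.119),(421,280,.119),(220,57,.122),(639,64,.122),(600,225,.158),(124,36,.06),(133,203,.06)]:
    print((u,v),ray('wrist',u,v,z))
print('pred knob',loc(30,75,147),'hatchcorner',loc(95,5,119),'rail outer-edge far',loc(108,0,122))
E
```

```text
(286, 131) [ 0.531 -0.124  0.15 ]
(346, 131) [ 0.531 -0.086  0.15 ]
(290, 325) [ 0.667 -0.126  0.15 ]
(345, 325) [ 0.668 -0.086  0.15 ]
(541, 268) [0.625 0.05  0.15 ]
(437, 83) [ 0.501 -0.023  0.119]
(421, 280) [ 0.646 -0.025  0.119]
(220, 57) [ 0.484 -0.168  0.122]
(639, 64) [0.491 0.11  0.122]
(600, 225) [0.592 0.079 0.158]
(124, 36) [ 0.46  -0.257  0.06 ]
(133, 203) [ 0.595 -0.269  0.06 ]
pred knob [0.626 0.047 0.147] hatchcorner [ 0.688 -0.025  0.119] rail outer-edge far [ 0.701 -0.031  0.122]
```

Request:
step_arm(
  increments=[3,-0.4,0.1,0,0,0,4,0,0,0,0,0,3,0,0,0,0,0,2,0,0,0,0,0,0.8,0,0,0,0,0,0,0,0,0,0,0],
)

```text
time: 6.25
position: [0.6001, -0.1076, 0.1229]
tool_rot: [0.009, 1.57, -0.009]
ft_force: [-0.1, 0.6, 0.2]
grip_width: 0.848
```

Request:
step_arm(
  increments=[0,0,0,0,0,0,0,0,0,0,0,0,0,0,0,0,0,0,0,0,0,0,0,0,0,0,0,0,0,0,-3,0,0,0,0,0,-4,0,0,0,0,0,-3,0,0,0,0,0,0,0,0,0,0,0],
  fingers=0,
  force=25,
)

```text
time: 7.38
position: [0.6012, -0.1081, 0.2249]
tool_rot: [0.009, 1.566, -0.009]
ft_force: [0.3, -0.5, -1.5]
grip_width: 0.457
```

```bash
python3 - <<'E'
from pl import *
snap('wrist','w2.png')
plan([.521,-.367,.23],-.038)
E
```

```text
t 7.42 pos [ 0.6   -0.108  0.223] jawyaw 1.559 xaxis [ 0.001  0.    -1.   ] q [-0.379  0.261  0.619  1.579 -0.154  1.35   1.816] F [-0.275 -0.367 -1.318] g 0.456
rotvec tool (to exactly down+yaw) [-1.545  0.001  0.001]  alt rot ax 1.597031652221848
move in FINAL tool axes cm [ -0.721   6.916 -26.208]  in CURRENT axes [ -0.734 -26.017  -7.6  ]
```

View pics/w2.png

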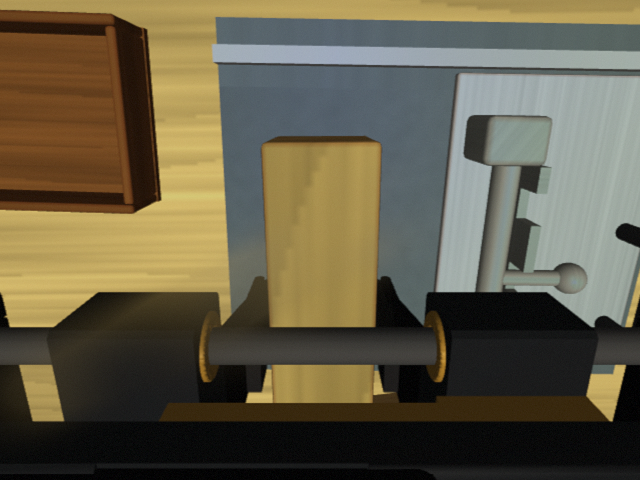

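Request:
step_arm(
  increments=[0,-4.4,-1.3,0,0,0,0,-4.4,-1.3,0,0,0,0,-4.4,-1.3,0,0,0,0,-4.4,-1.3,0,0,0,0,-4.4,-1.3,0,0,0,0,-4.0,-1.1,0,0,0,0,0,0,0.16,0,0,0,0,0,0.16,0,0,0,0,0,0.16,0,0,0,0,0,0.16,0,0,0,0,0,0.16,0,0,0,0,0,0.16,0,0],
)

```text
time: 8.93
position: [0.5199, -0.366, 0.2201]
tool_rot: [0.762, 1.437, -0.762]
ft_force: [-0.1, -0.2, -0.7]
grip_width: 0.459
```

Request:
step_arm(
  increments=[1,0,0,0.16,0,0,2,0,0,0.16,0,0,2,0,0,0.16,0,0,2,0,0,0.16,0,0,0,0,0,0,0,0,0,0,0,0,0,0],
)

```text
time: 9.68
position: [0.5205, -0.3668, 0.1523]
tool_rot: [1.237, 1.191, -1.238]
ft_force: [-1.0, 0.1, -2.2]
grip_width: 0.457
```

```bash
python3 - <<'E'
from pl import *
snap('wrist','w3.png')
plan([.521,-.367,.03],-.038)
E
```

```text
t 9.72 pos [ 0.521 -0.367  0.153] jawyaw -0.039 xaxis [ 0. -0. -1.] q [-0.184  0.493  1.011  1.605 -0.431  1.285  0.858] F [ 0.279  0.262 -0.517] g 0.46
rotvec tool (to exactly down+yaw) [-0.001  0.    -0.   ]  alt rot ax 3.140521413984965
move in FINAL tool axes cm [12.287  0.02  -0.   ]  in CURRENT axes [12.287  0.016 -0.003]
```

View pics/w3.png

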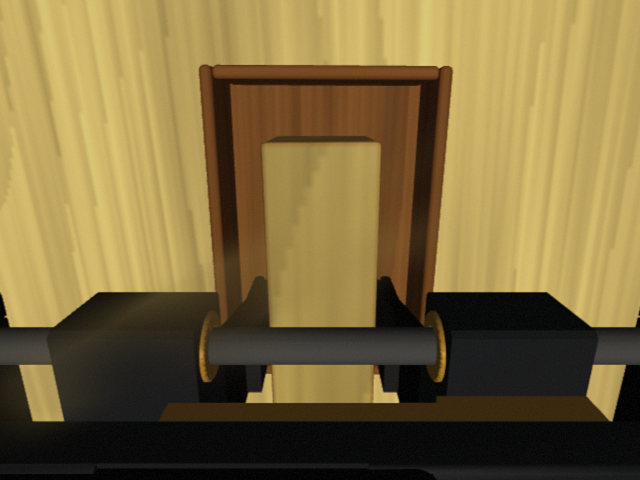

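Request:
step_arm(
  increments=[3.5,0,0,0,0,0,4,0,0,0,0,0,3,0,0,0,0,0,1.5,0,0,0,0,0,1,0,0,0,0,0,0,0,0,0,0,0],
)

```text
time: 10.48
position: [0.521, -0.3669, 0.0229]
tool_rot: [1.239, 1.189, -1.239]
ft_force: [0.7, -0.6, -0.4]
grip_width: 0.451
```

Request:
step_arm(
  increments=[0,0,0,0,0,0,0,0,0,0,0,0,0,0,0,0,0,0,-4,0,0,0,0,0,-5,0,0,0,0,0,-5,0,0,0,0,0,-5,0,0,0,0,0,-4,0,0,0,0,0,0,0,0,0,0,0],
  fingers=65,
)

```text
time: 11.6
position: [0.5219, -0.3684, 0.2565]
tool_rot: [1.24, 1.183, -1.236]
ft_force: [-0.9, -0.2, -0.4]
grip_width: 0.654
```

```bash
python3 - <<'E'
from pl import *
snap('wrist','w4.png')
plan(loc(30,75,250),-.033)
E
```

```text
t 11.65 pos [ 0.521 -0.367  0.254] jawyaw -0.041 xaxis [ 0.003 -0.001 -1.   ] q [-0.207  0.426  1.06   1.47  -0.373  1.458  0.813] F [-1.214  0.122 -0.586] g 0.651
rotvec tool (to exactly down+yaw) [-0.008  0.001 -0.003]  alt rot ax 3.1335335933190103
move in FINAL tool axes cm [  0.416   9.087 -41.742]  in CURRENT axes [  0.396   8.749 -41.814]
```

View pics/w4.png

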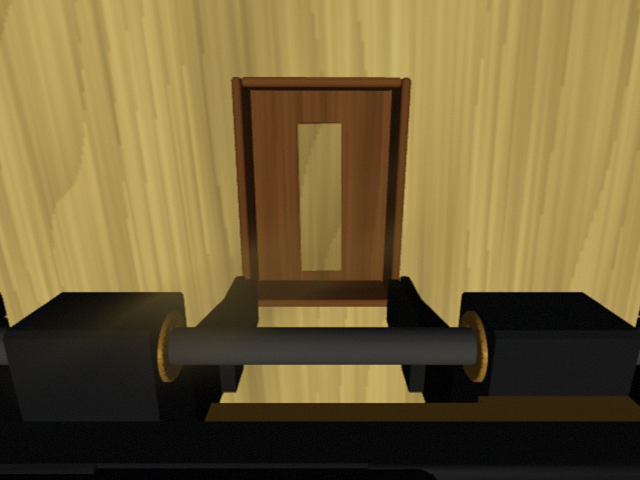

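Request:
step_arm(
  increments=[0,1.2,-4.5,-0.008,0,0,0,1.2,-4.5,0,0,0,0,1.2,-4.5,0,0,0,0,1.2,-4.5,0,0,0,0,1.2,-4.5,0,0,0,0,1.2,-4.5,0,0,0,0,1,-4.5,0,0,0,0,0.9,-4.2,0,0,0,0,0,0,0,0,0,0,0,0,0,0,0],
)

```text
time: 12.9
position: [0.6231, -0.0137, 0.2515]
tool_rot: [1.232, 1.194, -1.236]
ft_force: [-0.9, -0.9, 0.4]
grip_width: 0.654
```

```bash
python3 - <<'E'
from pl import *
snap('wrist','w5.png')
plan(loc(30,75,250),-.033)
for n in ['handle_knob','hatch_pull','locker']:
    print(n,[(w('wrist',a['xyz']),a['score']) for a in ctrl.spot_point('wrist',n)])
E
```

```text
t 12.95 pos [ 0.623 -0.015  0.252] jawyaw -0.035 xaxis [-0.001 -0.001 -1.   ] q [-0.797  0.372  1.014  1.507 -0.316  1.439  0.193] F [-0.2   -0.574  1.081] g 0.649
rotvec tool (to exactly down+yaw) [-0.002  0.001  0.001]  alt rot ax 3.1395726776982684
move in FINAL tool axes cm [ 0.184  0.064 -6.149]  in CURRENT axes [ 0.178  0.051 -6.149]
handle_knob [(array([0.626, 0.05 , 0.147]), 0.81)]
hatch_pull [(array([0.64 , 0.094, 0.157]), 0.84)]
locker [(array([ 0.598, -0.026,  0.001]), 0.89), (array([0.642, 0.095, 0.155]), 0.18)]
```

View pics/w5.png

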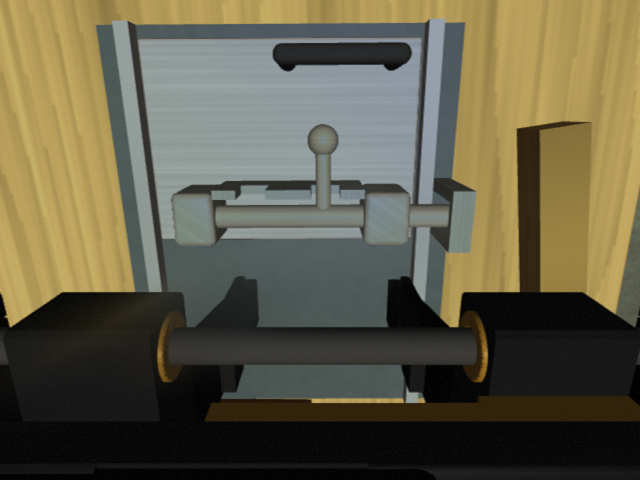

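```bash
python3 - <<'E'
from pl import *
for u,v,z in [(323,140,.147),(342,53,.154),(195,190,.16),(438,190,.166)]: print(u,v,ray('wrist',u,v,z))
E
```

```text
323 140 [0.627 0.047 0.147]
342 53 [0.64  0.098 0.154]
195 190 [0.544 0.02  0.16 ]
438 190 [0.697 0.016 0.166]
```

Request:
step_arm(
  increments=[0,0.2,-3.1,0,0,0,0,0.1,-3.1,0,0,0,3,0,0,0,0,0,4,0,0,0,0,0,3,0,0,0,0,0,2,0,0,0,0,0,0,0,0,0,0,0,0,0,0,0,0,0],
)

```text
time: 14.1
position: [0.6298, 0.0485, 0.1339]
tool_rot: [1.235, 1.192, -1.232]
ft_force: [-0.9, -0.6, -0.0]
grip_width: 0.647
```

```bash
python3 - <<'E'
from pl import *
snap('wrist','w6.png');snap('scene','s6.png')
im=cv2.imread('pics/s6.png'); cv2.imwrite('pics/s6c.png',cv2.resize(im[160:370,220:500],(800,600),interpolation=cv2.INTER_CUBIC))
plan([.6265,.0475,.131],-.033)
E
```

```text
t 14.2 pos [0.63  0.049 0.134] jawyaw -0.033 xaxis [ 0.002  0.    -1.   ] q [-0.841  0.47   0.943  1.64  -0.399  1.235  0.151] F [-0.24  -0.908 -0.522] g 0.65
rotvec tool (to exactly down+yaw) [-0.    -0.001 -0.002]  alt rot ax 3.141441032962926
move in FINAL tool axes cm [ 0.307 -0.333  0.125]  in CURRENT axes [ 0.306 -0.334  0.125]
```

View pics/w6.png

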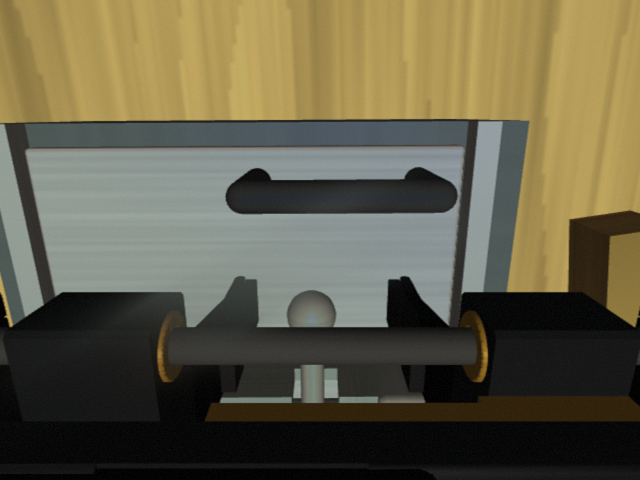

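View pics/s6c.png

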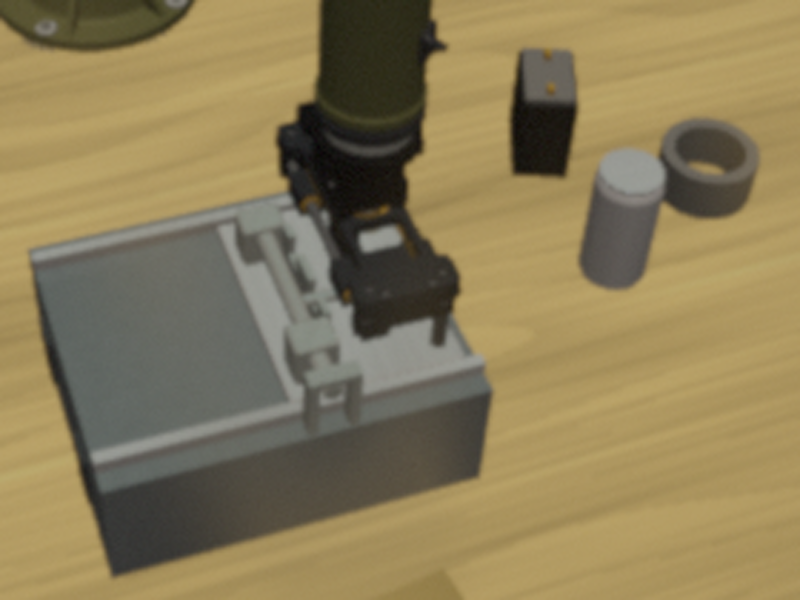

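Request:
step_arm(
  increments=[0.2,-0.35,0.1,0,0,0,0,0,0,0,0,0,0,0,0,0,0,0],
)

```text
time: 14.58
position: [0.6254, 0.0481, 0.1308]
tool_rot: [1.234, 1.193, -1.233]
ft_force: [0.4, -0.8, 0.3]
grip_width: 0.651
```

Request:
step_arm(
  increments=[0,0,0,0,0,0,0,0,0,0,0,0,0,0,0,0,0,0,0,0,0,0,0,0,0,0,0,0,0,0,0,0,0,0,0,0],
  fingers=0,
  force=20,
)

```text
time: 15.32
position: [0.6253, 0.0479, 0.1305]
tool_rot: [1.233, 1.193, -1.233]
ft_force: [-0.1, -0.2, -0.2]
grip_width: 0.211
```

```bash
python3 - <<'E'
from pl import *
plan([.6265,.0475,.131],-.033)
# arc increments
th=np.r_[0,.15:1.4:.15,1.4]
y=50*np.cos(th);z=50*np.sin(th)
print(np.c_[th[1:],-np.diff(z)/10,-np.diff(y)/10])
E
```

```text
t 15.32 pos [0.625 0.048 0.131] jawyaw -0.033 xaxis [-0.  0. -1.] q [-0.846  0.465  0.945  1.654 -0.396  1.228  0.151] F [-0.08  -0.237 -0.186] g 0.211
rotvec tool (to exactly down+yaw) [ 0. -0.  0.]  alt rot ax -3.141586819764429
move in FINAL tool axes cm [-0.045  0.118  0.038]  in CURRENT axes [-0.045  0.118  0.038]
[[ 0.15  -0.747  0.056]
 [ 0.3   -0.73   0.167]
 [ 0.45  -0.697  0.274]
 [ 0.6   -0.648  0.376]
 [ 0.75  -0.585  0.468]
 [ 0.9   -0.508  0.55 ]
 [ 1.05  -0.42   0.62 ]
 [ 1.2   -0.323  0.676]
 [ 1.35  -0.218  0.717]
 [ 1.4   -0.049  0.245]]
```

Request:
step_arm(
  increments=[-0.75,0,0.05,0,0,0,-0.73,0,0.17,0,0,0,-0.7,0,0.27,0,0,0,-0.65,0,0.38,0,0,0,-0.58,0,0.47,0,0,0,0,0,0,0,0,0],
)

```text
time: 16.08
position: [0.625, 0.0344, 0.1654]
tool_rot: [1.235, 1.194, -1.233]
ft_force: [-0.8, 1.0, -0.0]
grip_width: 0.209
```

```bash
python3 - <<'E'
from pl import *
snap('wrist','w7.png')
plan(None)
E
```

```text
t 16.12 pos [0.625 0.035 0.165] jawyaw -0.033 xaxis [ 0.     0.001 -1.   ] q [-0.843  0.432  0.967  1.619 -0.368  1.285  0.153] F [-0.578  0.713  0.011] g 0.212
```

View pics/w7.png

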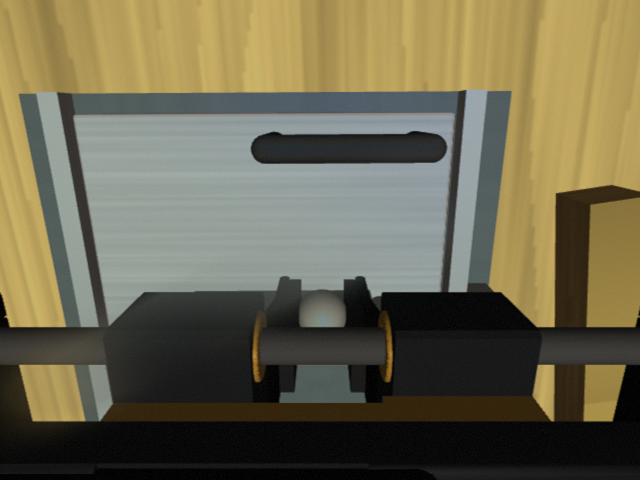

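Request:
step_arm(
  increments=[-0.5,0,0.55,0,0,0,-0.42,0,0.62,0,0,0,-0.32,0,0.68,0,0,0,-0.22,0,0.72,0,0,0,-0.05,0,0.25,0,0,0,0,0,0,0,0,0],
)

```text
time: 16.88
position: [0.6243, 0.0059, 0.1805]
tool_rot: [1.235, 1.193, -1.233]
ft_force: [-1.4, 2.8, 4.7]
grip_width: 0.211
```

```bash
python3 - <<'E'
from pl import *
snap('wrist','w8.png')
plan(None)
snap('scene','s8.png')
im=cv2.imread('pics/s8.png'); cv2.imwrite('pics/s8c.png',cv2.resize(im[210:330,260:420],(800,600),interpolation=cv2.INTER_CUBIC))
E
```

```text
t 16.93 pos [0.624 0.006 0.18 ] jawyaw -0.033 xaxis [ 0.001  0.    -1.   ] q [-0.81   0.417  0.981  1.606 -0.356  1.31   0.191] F [-1.345  2.65   6.324] g 0.214
```

View pics/w8.png

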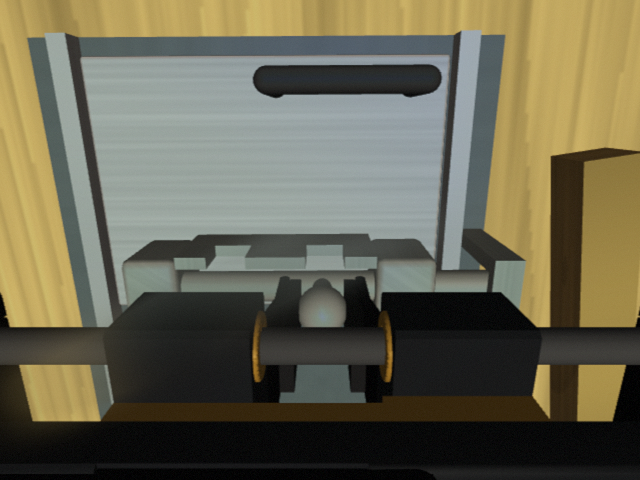

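View pics/s8c.png

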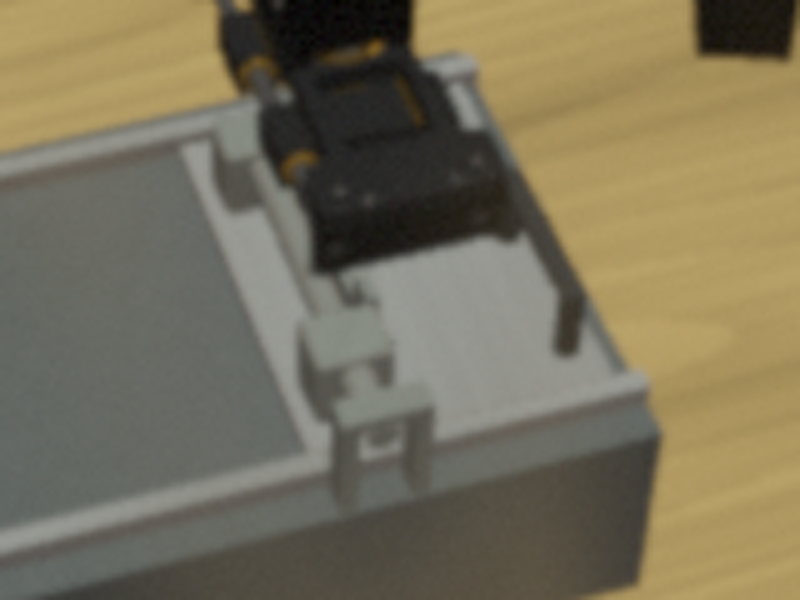

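Request:
step_arm(
  increments=[0,-0.6,0,0,0,0,0,-0.8,0,0,0,0,0,-0.8,0,0,0,0,0,-0.8,0,0,0,0,0,-0.8,0,0,0,0,0,-0.8,0,0,0,0,0,-0.4,0,0,0,0,0,0,0,0,0,0],
)

```text
time: 17.98
position: [0.5754, 0.0079, 0.1804]
tool_rot: [1.236, 1.19, -1.23]
ft_force: [6.6, 1.8, 2.2]
grip_width: 0.214
```

```bash
python3 - <<'E'
from pl import *
snap('wrist','w9.png')
plan(None)
snap('scene','s9.png')
im=cv2.imread('pics/s9.png'); cv2.imwrite('pics/s9c.png',cv2.resize(im[210:330,260:420],(800,600),interpolation=cv2.INTER_CUBIC))
E
```

```text
t 18.02 pos [0.575 0.008 0.18 ] jawyaw -0.033 xaxis [ 0.005  0.    -1.   ] q [-0.931  0.284  1.031  1.732 -0.255  1.265  0.126] F [5.434 2.404 2.514] g 0.209
```

View pics/w9.png

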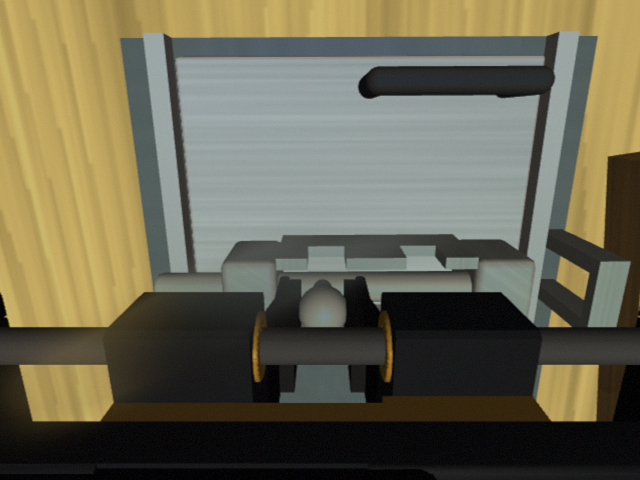

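View pics/s9c.png

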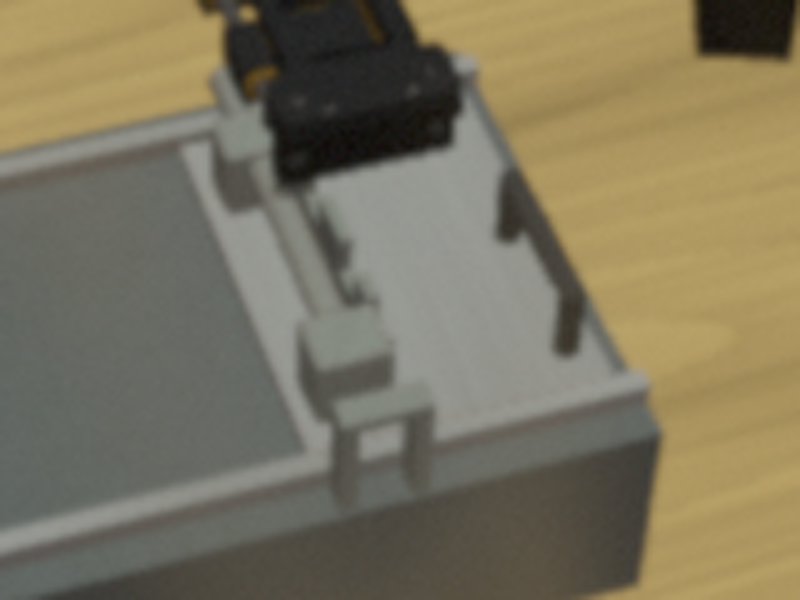

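Request:
step_arm(
  increments=[0.05,0,-0.25,0,0,0,0.22,0,-0.72,0,0,0,0.32,0,-0.68,0,0,0,0.42,0,-0.62,0,0,0,0.5,0,-0.55,0,0,0,0.58,0,-0.47,0,0,0,0.65,0,-0.38,0,0,0,0.7,0,-0.27,0,0,0,0.73,0,-0.17,0,0,0,0.7,0,-0.05,0,0,0,0,0,0,0,0,0],
)

```text
time: 19.45
position: [0.5765, 0.048, 0.1311]
tool_rot: [1.234, 1.189, -1.232]
ft_force: [5.7, 0.3, -0.4]
grip_width: 0.212
```

```bash
python3 - <<'E'
from pl import *
snap('wrist','w10.png')
plan(None)
E
```

```text
t 19.5 pos [0.577 0.048 0.131] jawyaw -0.034 xaxis [ 0.004 -0.002 -1.   ] q [-0.954  0.343  0.989  1.78  -0.306  1.181  0.092] F [ 6.154 -0.657  0.089] g 0.21
```

View pics/w10.png

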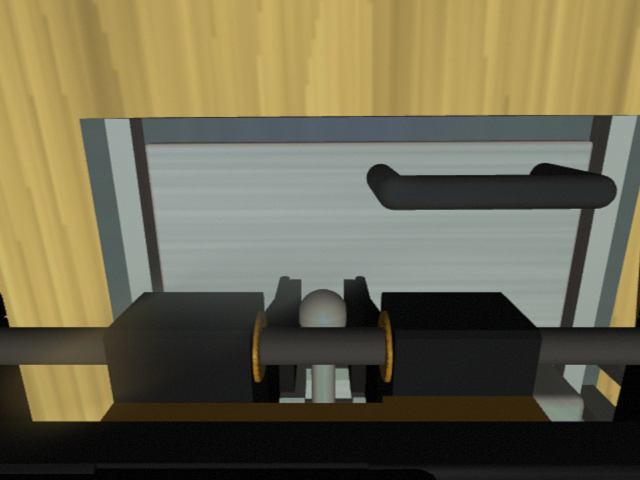

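Request:
step_arm(
  increments=[0,0,0,0,0,0,0,0,0,0,0,0,0,0,0,0,0,0,-3,0,0,0,0,0,-4,0,0,0,0,0,-4,0,0,0,0,0,0,0,0,0,0,0],
  fingers=50,
)

```text
time: 20.38
position: [0.5768, 0.0492, 0.2438]
tool_rot: [1.237, 1.191, -1.23]
ft_force: [0.1, -0.1, -0.4]
grip_width: 0.497
```

```bash
python3 - <<'E'
from pl import *
snap('wrist','w11.png')
plan(loc(40,125,240),np.pi/2-.033)
snap('top','t11.png')
im=cv2.imread('pics/t11.png'); cv2.imwrite('pics/t11c.png',cv2.resize(im[120:270,260:460],(800,600),interpolation=cv2.INTER_CUBIC))
print([(w('top',a['xyz']),a['score']) for a in ctrl.spot_point('top','handle_knob')],loc(-20,75,147))
E
```

```text
t 20.43 pos [0.576 0.049 0.242] jawyaw -0.033 xaxis [ 0.001  0.001 -1.   ] q [-1.015  0.24   1.04   1.639 -0.211  1.382  0.019] F [-0.574  0.501  0.228] g 0.499
rotvec tool (to exactly down+yaw) [-1.571  0.    -0.002]  alt rot ax 1.5708846923974638
move in FINAL tool axes cm [0.19  4.898 6.017]  in CURRENT axes [ 0.202  6.017 -4.897]
[] [0.576 0.048 0.147]
```

View pics/w11.png

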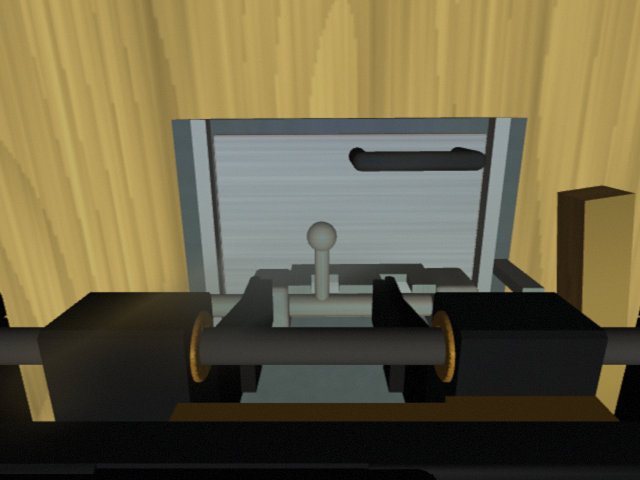

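View pics/t11c.png

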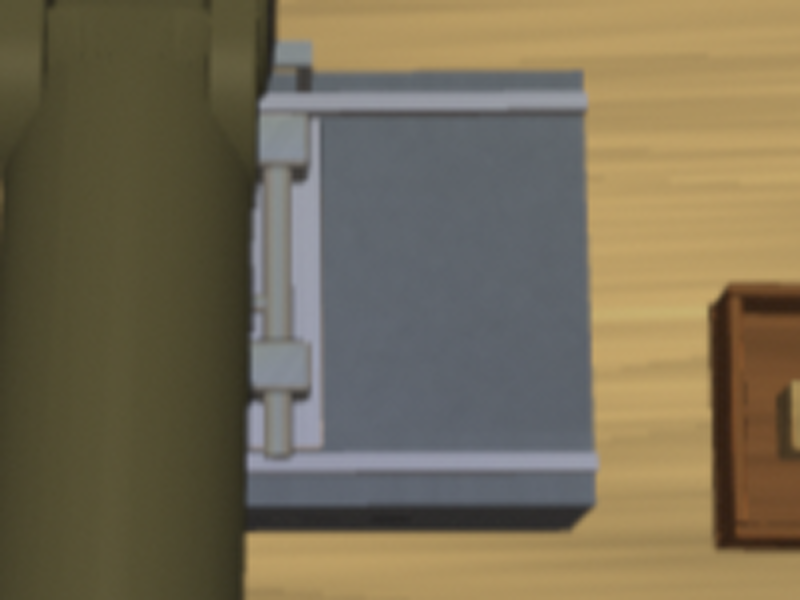

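Request:
step_arm(
  increments=[0,0,0,-0.157,0,0,0,0,0,-0.157,0,0,0,0,0,-0.157,0,0,0,0,0,-0.157,0,0,0,0,0,-0.157,0,0,0,0,0,-0.157,0,0,0,0,0,-0.157,0,0,0,0,0,-0.157,0,0,0,0,0,-0.157,0,0,0,0,0,-0.157,0,0,0,2.4,3,0,0,0,0,2.4,3,0,0,0],
)

```text
time: 22.02
position: [0.6368, 0.096, 0.2395]
tool_rot: [0.027, 1.573, -0.027]
ft_force: [0.4, 0.0, 0.9]
grip_width: 0.505
```

Request:
step_arm(
  increments=[0,0,0,0,0,0,0,0,0,0,0,0],
)

```text
time: 22.28
position: [0.636, 0.0944, 0.2396]
tool_rot: [0.026, 1.573, -0.029]
ft_force: [0.0, -0.8, 0.3]
grip_width: 0.503
```

```bash
python3 - <<'E'
from pl import *
print(ray('wrist',321,237,.147))
plan(loc(40,125,138),np.pi/2-.033)
snap('wrist','w12.png')
E
```

```text
[0.635 0.094 0.147]
t 22.27 pos [0.636 0.094 0.24 ] jawyaw 1.536 xaxis [-0.003 -0.002 -1.   ] q [-0.787  0.368  0.785  1.467 -0.259  1.416  1.541] F [ 0.016 -0.787  0.252] g 0.503
rotvec tool (to exactly down+yaw) [-0.002 -0.003  0.002]  alt rot ax 3.1398406679196182
move in FINAL tool axes cm [10.156  0.202  0.138]  in CURRENT axes [10.155  0.222  0.166]
```

View pics/w12.png

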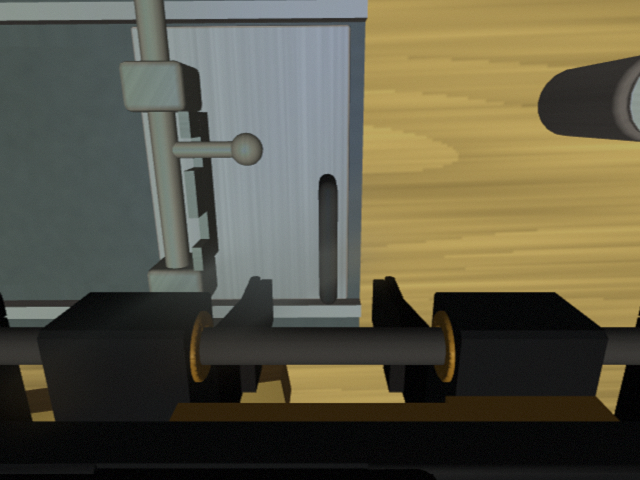

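Request:
step_arm(
  increments=[3,0.2,0.1,0,0,0,4,0,0,0,0,0,2.2,0,0,0,0,0,0.9,0,0,0,0,0,0,0,0,0,0,0],
)

```text
time: 22.95
position: [0.6377, 0.0969, 0.1403]
tool_rot: [0.027, 1.571, -0.027]
ft_force: [-0.5, 0.1, 0.7]
grip_width: 0.495
```

Request:
step_arm(
  increments=[0,0,0,0,0,0,0,0,0,0,0,0,0,0,0,0,0,0,0,0,0,0,0,0,0,0,0,0,0,0],
  fingers=0,
  force=25,
)

```text
time: 23.58
position: [0.6382, 0.0977, 0.1403]
tool_rot: [0.027, 1.57, -0.026]
ft_force: [0.0, 1.1, 1.2]
grip_width: 0.124
```

```bash
python3 - <<'E'
from pl import *
plan(loc(40,-10,138),np.pi/2-.033)
E
```

```text
t 23.57 pos [0.638 0.098 0.14 ] jawyaw 1.537 xaxis [ 0.  0. -1.] q [-0.771  0.437  0.754  1.591 -0.312  1.238  1.576] F [0.039 1.091 1.197] g 0.124
rotvec tool (to exactly down+yaw) [-0.001  0.    -0.   ]  alt rot ax 3.1410757355678918
move in FINAL tool axes cm [  0.231 -13.636  -0.071]  in CURRENT axes [  0.226 -13.636  -0.064]
```

Request:
step_arm(
  increments=[0,-0.7,0,0,0,0,0,-1.3,0,0,0,0,0,-1.4,0,0,0,0,0,-1.4,0,0,0,0,0,-1.4,0,0,0,0,0,-1.4,0,0,0,0,0,-1.4,0,0,0,0,0,-1.4,0,0,0,0,0,-1.4,0,0,0,0,0,-1.0,0,0,0,0,0,-0.8,0,0,0,0,0,0,0,0,0,0],
)

```text
time: 25.08
position: [0.6344, -0.0371, 0.1403]
tool_rot: [0.028, 1.569, -0.024]
ft_force: [3.8, 5.9, 1.1]
grip_width: 0.126
```

```bash
python3 - <<'E'
from pl import *
plan(loc(40,-10,138),np.pi/2-.033)
snap('scene','s13.png')
im=cv2.imread('pics/s13.png'); cv2.imwrite('pics/s13c.png',cv2.resize(im[180:360,200:440],(800,600),interpolation=cv2.INTER_CUBIC))
E
```

```text
t 25.07 pos [ 0.634 -0.037  0.14 ] jawyaw 1.538 xaxis [ 0.002  0.003 -1.   ] q [-0.598  0.422  0.792  1.62  -0.317  1.231  1.795] F [3.831 5.86  1.146] g 0.126
rotvec tool (to exactly down+yaw) [-0.     0.002 -0.003]  alt rot ax 3.141535890313394
move in FINAL tool axes cm [ 0.231 -0.151 -0.136]  in CURRENT axes [ 0.23  -0.152 -0.137]
```

View pics/s13c.png

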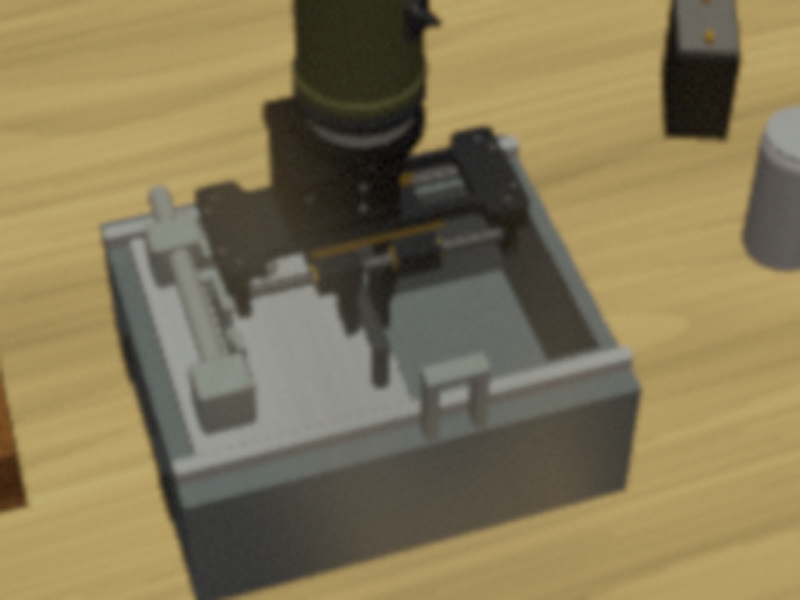

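Request:
step_arm(
  increments=[0,-0.3,0,0,0,0,0,0,0,0,0,0],
)

```text
time: 25.38
position: [0.6344, -0.037, 0.1403]
tool_rot: [0.029, 1.569, -0.019]
ft_force: [3.8, 11.9, 2.2]
grip_width: 0.127
```

Request:
step_arm(
  increments=[0,0.3,0,0,0,0,0,0,0,0,0,0,0,0,0,0,0,0,-2,0,0,0,0,0,-4,0,0,0.13,0,0,-4,0,0,0.13,0,0,-3,0,0,0.13,0,0,0,0,0,0,0,0],
  fingers=50,
)

```text
time: 26.38
position: [0.6349, -0.0396, 0.2742]
tool_rot: [0.333, 1.539, -0.332]
ft_force: [-0.2, -0.3, -0.4]
grip_width: 0.501
```

```bash
python3 - <<'E'
from pl import *
plan([.462,.299,.27],1.15)
snap('wrist','w14.png')
for p in ['hatch_pull','handle_knob']: print(p,[(w('wrist',a['xyz']),a['score']) for a in ctrl.spot_point('wrist',p)])
print(loc(40,-10,154),loc(-20,-60,147))
E
```

```text
t 26.38 pos [ 0.635 -0.04   0.274] jawyaw 1.146 xaxis [ 0.006 -0.    -1.   ] q [-0.67   0.357  0.91   1.442 -0.282  1.472  1.381] F [-0.211 -0.335 -0.369] g 0.501
rotvec tool (to exactly down+yaw) [-0.004  0.006 -0.002]  alt rot ax 3.13778248015353
move in FINAL tool axes cm [  0.422  23.845 -29.61 ]  in CURRENT axes [  0.307  23.731 -29.703]
hatch_pull [(array([ 0.634, -0.036,  0.152]), 0.9)]
handle_knob [(array([ 0.569, -0.083,  0.145]), 0.73)]
[ 0.633 -0.039  0.154] [ 0.571 -0.087  0.147]
```

View pics/w14.png

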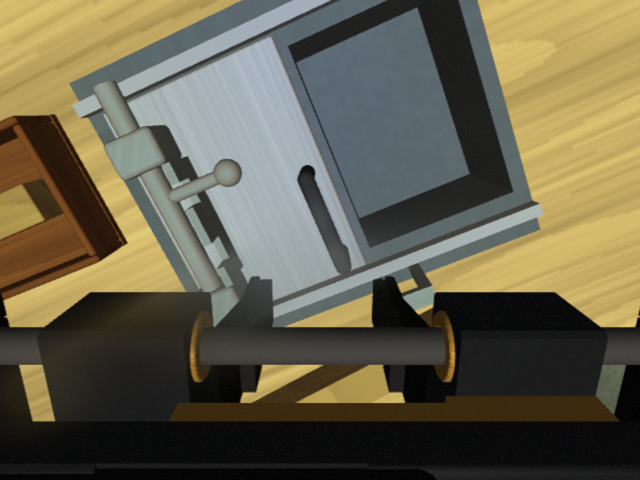

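Request:
step_arm(
  increments=[0,3,-3.7,0,0,0,0,3,-3.7,0,0,0,0,3,-3.7,0,0,0,0,3,-3.7,0,0,0,0,3,-3.7,0,0,0,0,3,-3.7,0,0,0,0,3,-3.7,0,0,0,0,2.8,-3.7,0,0,0,0,0,0,0,0,0,0,0,0,0,0,0],
  fingers=90,
)

```text
time: 27.78
position: [0.4615, 0.2992, 0.2694]
tool_rot: [0.331, 1.545, -0.334]
ft_force: [0.1, 0.1, -0.6]
grip_width: 0.904
```

```bash
python3 - <<'E'
from pl import *
plan([.389,.332,.20],1.15)
snap('wrist','w15.png')
for p in ['battery_mid','can_mid']: print(p,[(w('wrist',a['xyz']),a['score']) for a in ctrl.spot_point('wrist',p)])
from fit import *
fit('battery_mid',box(.08,.052,0,.095),[.389,.332,-.42],cams=('wrist',))
E
```

```text
t 27.77 pos [0.461 0.299 0.269] jawyaw 1.147 xaxis [-0.001 -0.002 -1.   ] q [-1.291  0.094  0.72   1.652 -0.061  1.42   0.583] F [ 0.127  0.085 -0.629] g 0.904
rotvec tool (to exactly down+yaw) [-0.003  0.     0.002]  alt rot ax 3.1386886842840216
move in FINAL tool axes cm [ 6.936  0.031 -7.955]  in CURRENT axes [ 6.934  0.02  -7.957]
battery_mid []
can_mid []
wrist 0.74 6569 [6569]
battery_mid [ 0.3918  0.335  -0.4095] 0.04442171152602137
```

View pics/w15.png

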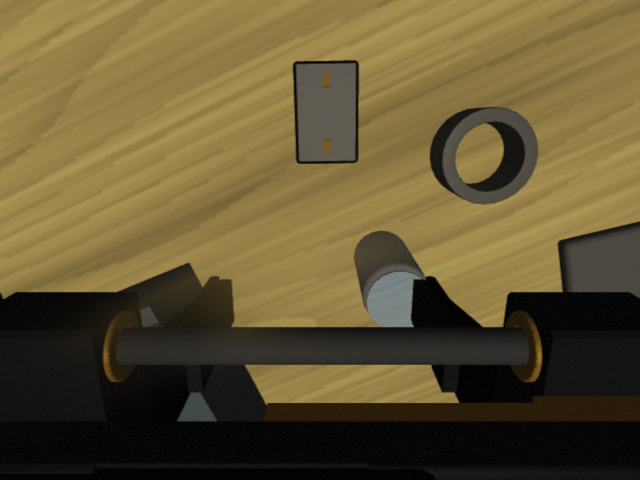

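```bash
python3 - <<'E'
from pl import *
c=[ray('wrist',u,v,.095) for u,v in [(295,62),(357.5,61),(357.5,162),(297.5,162)]]
c=np.array(c);print(c,c.mean(0))
print('long yaw',np.arctan2(*(c[3]-c[0])[[1,0]]),np.arctan2(*(c[2]-c[1])[[1,0]]),'short',np.arctan2(*(c[1]-c[0])[[1,0]]),np.linalg.norm(c[3]-c[0]),np.linalg.norm(c[1]-c[0]))
m=c.mean(0); plan([m[0],m[1],.20],np.pi/2-.413)
E
```

```text
[[0.348 0.329 0.095]
 [0.367 0.373 0.095]
 [0.438 0.343 0.095]
 [0.417 0.298 0.095]] [0.392 0.335 0.095]
long yaw -0.41768768054034094 -0.4012013642098066 short 1.1598698970388006 0.07630914886613488 0.04814409317122544
t 28.02 pos [0.462 0.299 0.27 ] jawyaw 1.145 xaxis [ 0. -0. -1.] q [-1.29   0.094  0.72   1.652 -0.062  1.42   0.582] F [-0.04  -0.267  0.221] g 0.897
rotvec tool (to exactly down+yaw) [-0.013  0.     0.   ]  alt rot ax 3.128592190165146
move in FINAL tool axes cm [ 7.008  0.53  -7.844]  in CURRENT axes [ 7.007  0.428 -7.85 ]
```

Request:
step_arm(
  increments=[0,0.2,-4,-0.013,0,0,0,0.2,-3.8,0,0,0,4,0,0,0,0,0,4,0,0,0,0,0,3,0,0,0,0,0,0,0,0,0,0,0,0,0,0,0,0,0],
)

```text
time: 28.9
position: [0.3927, 0.3357, 0.1614]
tool_rot: [0.324, 1.546, -0.322]
ft_force: [-0.2, -0.4, 0.7]
grip_width: 0.899
```

```bash
python3 - <<'E'
from pl import *
plan([.391,.334,.06],np.pi/2-.411)
snap('wrist','w16.png')
E
```

```text
t 28.9 pos [0.393 0.336 0.161] jawyaw 1.159 xaxis [ 0.001  0.001 -1.   ] q [-1.379  0.077  0.653  1.882 -0.05   1.197  0.45 ] F [-0.21  -0.354  0.678] g 0.899
rotvec tool (to exactly down+yaw) [-0.001  0.001 -0.002]  alt rot ax 3.1410073606475715
move in FINAL tool axes cm [10.138 -0.23  -0.09 ]  in CURRENT axes [10.138 -0.248 -0.096]
```

View pics/w16.png

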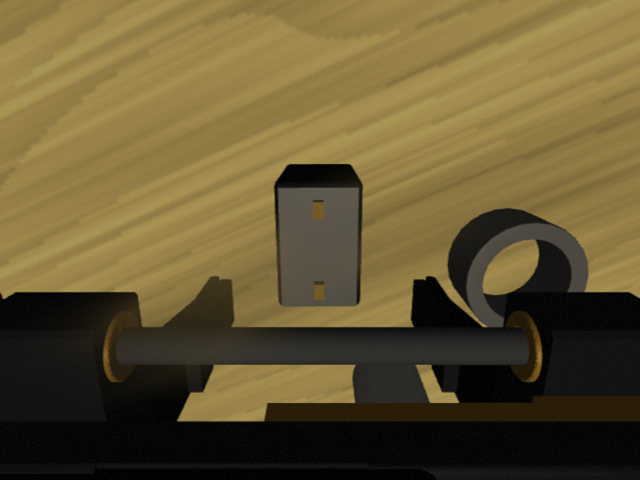

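Request:
step_arm(
  increments=[3,-0.2,0,0,0,0,3.5,0,0,0,0,0,2.5,0,0,0,0,0,1.1,0,0,0,0,0,0,0,0,0,0,0,0,0,0,0,0,0],
)

```text
time: 29.7
position: [0.3919, 0.3345, 0.0605]
tool_rot: [0.324, 1.546, -0.32]
ft_force: [-0.4, -0.0, 0.1]
grip_width: 0.901
```

Request:
step_arm(
  increments=[0,0,0,0,0,0,0,0,0,0,0,0,0,0,0,0,0,0,0,0,0,0,0,0,0,0,0,0,0,0],
  fingers=0,
  force=40,
)

```text
time: 30.32
position: [0.3912, 0.334, 0.0593]
tool_rot: [0.323, 1.546, -0.322]
ft_force: [0.8, 1.2, 0.2]
grip_width: 0.594
```

```bash
python3 - <<'E'
from pl import *
plan([.391,.334,.06],np.pi/2-.411)
E
```

```text
t 30.32 pos [0.391 0.334 0.059] jawyaw 1.16 xaxis [ 0.     0.001 -1.   ] q [-1.345  0.206  0.646  1.99  -0.148  0.991  0.532] F [0.807 1.216 0.171] g 0.594
rotvec tool (to exactly down+yaw) [ 0.     0.    -0.001]  alt rot ax -3.1412727202700124
move in FINAL tool axes cm [-0.073 -0.008 -0.017]  in CURRENT axes [-0.073 -0.008 -0.017]
```

Request:
step_arm(
  increments=[-0.6,0,0,0,0,0,-1.5,0,0,0,0,0,-2.5,0,0,0,0,0,-3,0,0,0,0,0,-3,0,0,0,0,0,-3,0,0,0,0,0,-3,0,0,0,0,0,-2,0,0,0,0,0,-1.4,0,0,0,0,0,0,0,0,0,0,0,0,0,0,0,0,0],
)

```text
time: 31.7
position: [0.3905, 0.3332, 0.2581]
tool_rot: [0.321, 1.547, -0.324]
ft_force: [0.3, 0.6, -5.8]
grip_width: 0.597
```

```bash
python3 - <<'E'
from pl import *
plan(loc(0,78,260),-.033)
snap('wrist','w17.png')
E
```

```text
t 31.7 pos [0.391 0.333 0.258] jawyaw 1.16 xaxis [-0.001 -0.001 -1.   ] q [-1.403 -0.003  0.65   1.75   0.002  1.395  0.406] F [ 0.333  0.579 -5.818] g 0.597
rotvec tool (to exactly down+yaw) [1.193 0.001 0.002]  alt rot ax -1.9486819056746894
move in FINAL tool axes cm [-0.187 21.455 27.551]  in CURRENT axes [ -0.171 -17.691  30.107]
```

View pics/w17.png

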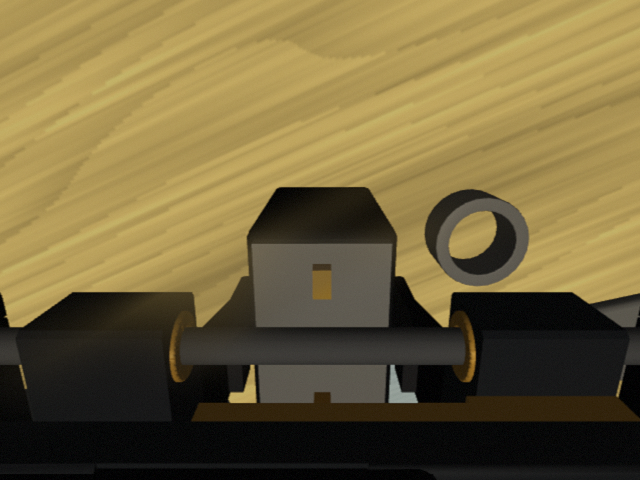

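Request:
step_arm(
  increments=[0,-0.7,1.2,0,0,0,0,-1.5,2.5,0,0,0,0,-2,3.4,0,0,0,0,-2,3.4,0,0,0,0,-2,3.4,0,0,0,0,-2,3.4,0,0,0,0,-2,3.4,0,0,0,0,-2,3.4,0,0,0,0,-1.8,3.0,0,0,0,0,-1.1,1.9,0,0,0,0,-0.6,1.1,0,0,0,0,0,0,0,0,0],
)

```text
time: 33.25
position: [0.5963, 0.05, 0.2588]
tool_rot: [0.323, 1.547, -0.325]
ft_force: [-0.8, 0.7, -5.2]
grip_width: 0.597
```

Request:
step_arm(
  increments=[0,0,0,0.08,0,0,0,0,0,0.14,0,0,0,0,0,0.15,0,0,0,0,0,0.15,0,0,0,0,0,0.15,0,0,0,0,0,0.15,0,0,0,0,0,0.15,0,0,0,0,0,0.14,0,0,0,0,0,0.083,0,0,0,0,0,0,0,0,0,0,0,0,0,0],
)

```text
time: 34.62
position: [0.596, 0.0522, 0.259]
tool_rot: [1.232, 1.196, -1.231]
ft_force: [0.6, -0.3, -5.3]
grip_width: 0.591
```

```bash
python3 - <<'E'
from pl import *
plan(loc(0,78,68),-.033)
snap('wrist','w18.png');snap('scene','s18.png')
im=cv2.imread('pics/s18.png'); cv2.imwrite('pics/s18c.png',cv2.resize(im[150:360,200:480],(800,600),interpolation=cv2.INTER_CUBIC))
E
```

```text
t 34.62 pos [0.596 0.052 0.259] jawyaw -0.03 xaxis [-0.     0.001 -1.   ] q [-1.05   0.347  1.165  1.563 -0.321  1.444  0.104] F [ 0.559 -0.33  -5.276] g 0.591
rotvec tool (to exactly down+yaw) [ 0.003 -0.001  0.   ]  alt rot ax -3.1387409897731047
move in FINAL tool axes cm [19.101 -0.007  0.142]  in CURRENT axes [19.101 -0.001  0.158]
```

View pics/w18.png

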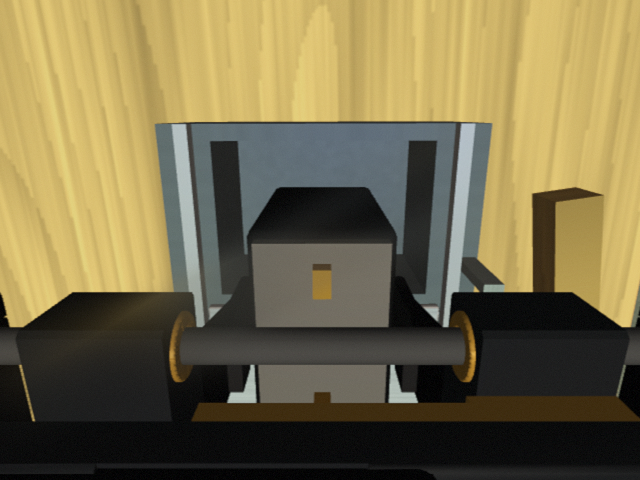

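View pics/s18c.png

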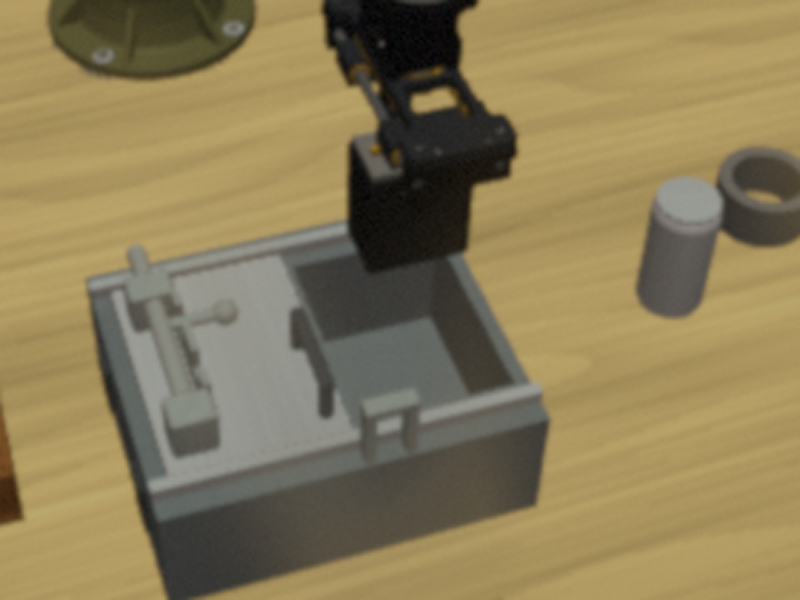

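Request:
step_arm(
  increments=[1,0,0.15,0,0,0,2.5,0,0,0,0,0,3,0,0,0,0,0,3,0,0,0,0,0,3,0,0,0,0,0,2.5,0,0,0,0,0,1.5,0,0,0,0,0,0.8,0,0,0,0,0,0,0,0,0,0,0,0,0,0,0,0,0],
)

```text
time: 35.98
position: [0.597, 0.0497, 0.087]
tool_rot: [1.235, 1.192, -1.232]
ft_force: [0.5, -0.3, -5.5]
grip_width: 0.593
```

```bash
python3 - <<'E'
from pl import *
plan(loc(0,78,68),-.033)
snap('wrist','w19.png');snap('scene','s19.png')
im=cv2.imread('pics/s19.png'); cv2.imwrite('pics/s19c.png',cv2.resize(im[150:360,200:480],(800,600),interpolation=cv2.INTER_CUBIC))
E
```

```text
t 35.98 pos [0.597 0.05  0.087] jawyaw -0.033 xaxis [ 0.002  0.    -1.   ] q [-0.951  0.497  1.048  1.771 -0.47   1.149  0.211] F [ 0.479 -0.28  -5.467] g 0.593
rotvec tool (to exactly down+yaw) [ 0.    -0.    -0.002]  alt rot ax -3.141544140727497
move in FINAL tool axes cm [ 1.902 -0.12  -0.104]  in CURRENT axes [ 1.901 -0.123 -0.103]
```

View pics/w19.png

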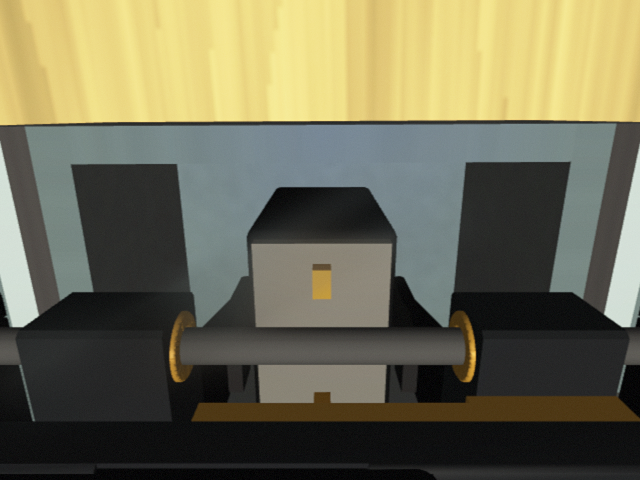

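View pics/s19c.png

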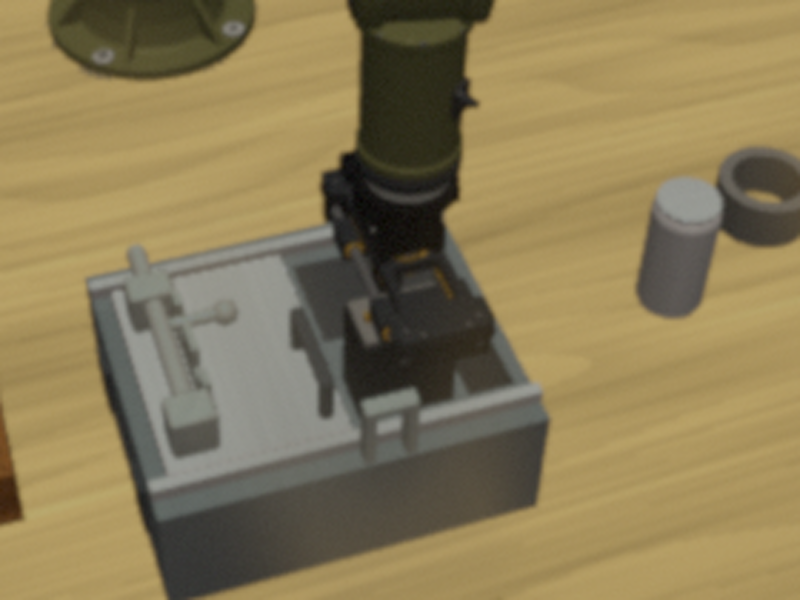

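Request:
step_arm(
  increments=[0.7,0,0,0,0,0,0.5,0,0,0,0,0,0.3,0,0,0,0,0,0.2,0,0,0,0,0,0,0,0,0,0,0,0,0,0,0,0,0],
)

```text
time: 36.83
position: [0.5964, 0.0497, 0.0692]
tool_rot: [1.234, 1.193, -1.233]
ft_force: [0.3, -0.5, -5.0]
grip_width: 0.593
```

Request:
step_arm(
  increments=[0.1,0,0,0,0,0,0.1,0,0,0,0,0,0,0,0,0,0,0],
)

```text
time: 37.2
position: [0.5963, 0.0497, 0.0673]
tool_rot: [1.234, 1.194, -1.233]
ft_force: [-1.7, 0.8, -2.7]
grip_width: 0.593
```

Request:
step_arm(
  increments=[0.1,0,0,0,0,0,0,0,0,0,0,0],
)

```text
time: 37.45
position: [0.5964, 0.0498, 0.0673]
tool_rot: [1.234, 1.194, -1.233]
ft_force: [-3.3, 0.4, 5.1]
grip_width: 0.594
```

Seated on the floor. Release and rise.

Request:
step_arm(
  increments=[0,0,0,0,0,0,0,0,0,0,0,0,0,0,0,0,0,0,-1,0,0,0,0,0,-2,0,0,0,0,0,-3,0,0,0,0,0,-4,0,0,0,0,0,-4,0,0,0,0,0,-4,0,0,0,0,0,0,0,0,0,0,0],
  fingers=80,
)

```text
time: 38.7
position: [0.5984, 0.0489, 0.2509]
tool_rot: [1.239, 1.189, -1.227]
ft_force: [0.7, -0.5, -0.1]
grip_width: 0.798
```

```bash
python3 - <<'E'
from pl import *
plan([.5,.3,.27])
snap('wrist','w20.png')
E
```

```text
t 38.7 pos [0.598 0.049 0.251] jawyaw -0.034 xaxis [ 0.007  0.002 -1.   ] q [-1.039  0.345  1.153  1.577 -0.321  1.42   0.105] F [ 0.723 -0.521 -0.104] g 0.798
rotvec tool (to exactly down+yaw) [ 0.    -0.002 -0.007]  alt rot ax -0.0
move in FINAL tool axes cm [ -1.912 -10.681 -24.762]  in CURRENT axes [ -1.94  -10.666 -24.766]
```

View pics/w20.png

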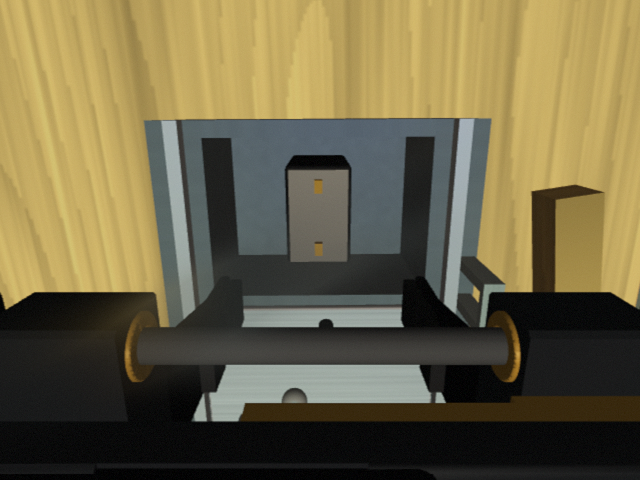

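```bash
python3 - <<'E'
from pl import *
snap('scene','s21.png'); snap('top','t21.png')
im=cv2.imread('pics/s21.png'); cv2.imwrite('pics/s21c.png',cv2.resize(im[150:360,100:500],(800,420),interpolation=cv2.INTER_CUBIC))
for c,n in [('scene','can_mid'),('scene','tape_mid'),('scene','hatch_pull'),('scene','handle_knob'),('scene','battery_mid'),('scene','offcut_mid'),('top','can_mid'),('top','tape_mid')]:
    print(c,n,[(w(c,a['xyz']),a['score']) for a in ctrl.spot_point(c,n)])
print(loc(40,-10,154),loc(-20,-60,147),loc(0,78,55))
E
```

```text
scene can_mid [(array([0.554, 0.332, 0.057]), 0.66)]
scene tape_mid [(array([0.487, 0.456, 0.028]), 0.57), (array([ 0.525, -0.364, -0.001]), 0.43)]
scene hatch_pull [(array([ 0.632, -0.036,  0.157]), 0.66)]
scene handle_knob [(array([ 0.569, -0.085,  0.148]), 0.41)]
scene battery_mid [(array([0.598, 0.051, 0.057]), 0.63)]
scene offcut_mid [(array([ 0.521, -0.368,  0.028]), 0.55)]
top can_mid []
top tape_mid [(array([0.489, 0.454, 0.023]), 0.82), (array([ 0.516, -0.371,  0.028]), 0.3)]
[ 0.633 -0.039  0.154] [ 0.571 -0.087  0.147] [0.596 0.051 0.055]
```

View pics/s21c.png

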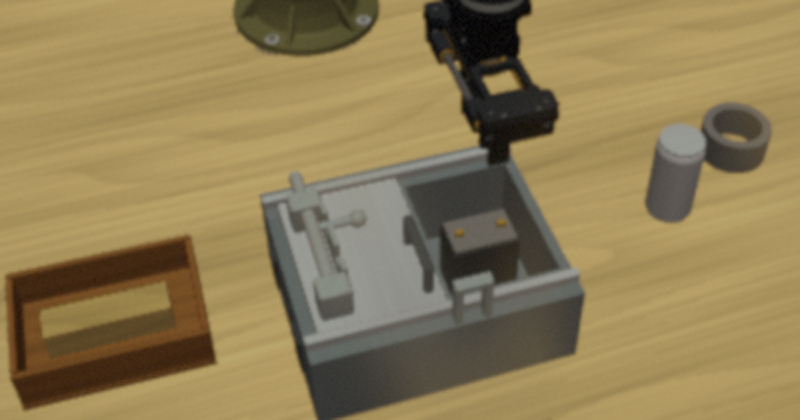

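View pics/t21.png

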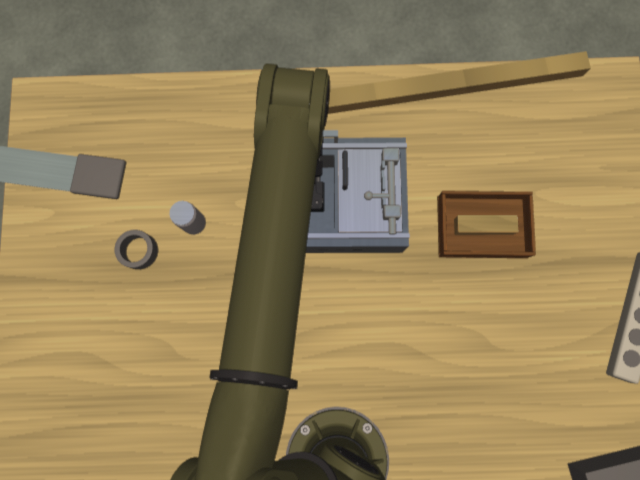

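All is in place: battery upright in the well, hatch open, handle down in the rear notch, offcut in the crate, and the can and tape where they were.

```bash
python3 -c "
from bench import ctrl
print(ctrl.get_state()['time']);print(ctrl.close_job())"
```

```text
39.25
the job is handed in; nothing more can be done
None
```

The battery is stowed upright in the locker with the hatch left open, and I handed the job in at 39.3 s of the 72 s allowed.

I did the steps in the order asked:
- **Offcut:** picked it off the deck and laid it flat in the crate.
- **Bolt:** gripped the knob, raised the handle about 1.4 rad, drew the bolt about 49–50 mm to its stop and laid the handle in the rear notch.
- **Hatch:** slid it about 135 mm. The force rose to 12 N with no further movement, so it was at its stop.
- **Battery:** carried it upright and lowered it until the floor took its weight before opening the fingers.

**Last checks:** the wrist, scene and top pictures together show everything as asked.
- The battery is at (0.598, 0.051), within about 2 mm of where I aimed it.
- The pull and knob are within about 4 mm of their expected open and drawn-back positions.
- The tape moved no more than the measurement error.
- The arm was clear of everything, with its tip at 0.25 m height.

**Missing or uncertain readings:**
- The network found no can in the last top picture, though it is visible there in the same place. The scene camera put it within 4 mm of its first reading.
- The network also missed the battery and can in one wrist picture, so I measured the battery from its top corners.
- The gripper read about 1.5 mm narrow on the knob and the pull, but neither slipped.

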